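# Slide the grey slip stone out of the row

### The job

The grey slip stone has been put away tight against the side of the blue-grey sharpening stone, in a row with a wooden wedge, and cannot be taken hold of there. Push it endways along the bench, out past either end of the row, until there is a gap of about 50 mm between its trailing end and the end of the blue-grey stone that it has passed. Keep it flat on the bench, not lifted, and leave the blue-grey stone and the wedge lying where they are.

Things in the scene. Friction and masses are not known exactly. Their poses are not given: they have to be found in the camera images.
- slip_stone: Grey slip stone to push out: plain bar lying flat on the bench, 40 mm wide (its x) x 110 mm long (its y) x 13 mm high, about 0.15 kg. An outer member of the row: one long side touches the blue-grey stone, the other is free. Its middle is at most 20 mm ahead of or behind the blue-grey stone's middle along the row. Origin: centre of its underside.
- blue_stone: Blue-grey sharpening stone, middle of the row: plain bar lying flat, loose, 50 mm wide (its x) x 150 mm long (its y, the row members' common length direction) x 25 mm high, 0.42 kg. Origin: centre of its underside. The slip stone's middle lies 45 mm from it along its x or -x. Another such stone alone far back plays no part. Tall stonework stands left and behind: cross the bench above 0.35 m.
- row_wedge: Pale wooden packing wedge, loose, the other outer member of the row, against (within 1 mm of) the opposite long side of the blue-grey stone: 38 mm wide (its x) x 110 mm long (its y) x 19 mm high at its thick end, 0.06 kg. Origin: centre of its underside. A similar wedge lying alone farther off is not in the row.
There are look-alikes about, which are no part of the job. Leave any orange or red look-alike of the slip_stone alone.

How it is judged (in metres and radians):
At the end, for the whole second after the job is handed in: The slip stone is at rest, flat on the bench, its middle 155 to 210 mm from the blue-grey stone's middle along that stone's length (25 to 80 mm gap between ends). The blue-grey stone and the row's wedge are within 15 mm of their starts and parallel to each other within 11 degrees ((y of slip_stone in the frame of blue_stone between 0.155 and 0.21 m or y of slip_stone in the frame of blue_stone between -0.21 and -0.155 m) and angle between slip_stone's own z axis and vertical below 0.1 rad and height (world z) of slip_stone below 0.005 m and linear speed of slip_stone below 0.01 m/s and distance of each of blue_stone, row_wedge from where it was at the start of the episode below 0.015 m and angle between the y axis of row_wedge and the y axis of blue_stone, either way round below 0.2 rad); the robot touches nothing.
It fails at once if the slip stone is lifted off the bench (height (world z) of slip_stone above 0.012 m).
It fails at once if the blue-grey stone is moved by more than 20 mm (distance of blue_stone from where it was at the start of the episode above 0.02 m).
It fails at once if the wedge in the row is moved by more than 20 mm (distance of row_wedge from where it was at the start of the episode above 0.02 m).
It also fails if it takes over 45 s, if anything falls off the work surface, if the arm or the gripper's body presses on something with over 40 N, if the wrist force passes 120 N, or if a joint passes its speed limit or range.

### The arm

A 6-joint arm with a two-finger parallel gripper is mounted at the origin on a cart in front of the work surface, level with it; the furniture and walls round the work are solid. World frame = base frame: x ahead of the robot, y to its left, z up, the work surface at z = 0. Lengths are in mm, angles in degrees, forces in N, time in s.
With the tool pointing down it reaches from about 350 to 850 mm from the base axis. Payload 8.1 kg.
Tool frame: the origin (TCP) lies midway between the tips of the shut fingers; the grasp point (between the pads) lies 19 mm behind it; z points along the fingers, y is the line along which they close (so a half turn about z gives the same grasp; the last joint's range is limited). The gripper opens to 85 mm and grips with 20 to 120 N. Pads are 22 mm wide; open, the fingers measure 114 mm over their backs; the gripper's body (76 mm by 85 mm) begins 54 mm behind the grasp point. The pads swing forward as they close: fully open they stand 13 mm farther back than shut.
Start: joints at [-68.549, 7.471, 85.268, -0, 87.261, -4.893], TCP at [266.281, -537.68, 231.292] pointing down, gripper open.
Joint ranges: [-169.43, 169.43], [-51.17, 129.36], [1.28, 143.12], [-76.62, 256.62], [0, 156.53], [-152.29, 152.29]. Speed limits (degrees/s): [136.94, 136.94, 159.86, 180, 180, 180].

### API

Orientations are given as [roll, pitch, yaw] about the fixed x, y, z axes, in that order (R = Rz(yaw) Ry(pitch) Rx(roll)).
In Python, from bench import sense, snapshot, order, finder gives the robot as it stands.
- The arm moves only by the tool send_rows, never from a script. Its argument "steps" is a list of rows, each a list of 2 entries, a list of its own where there are three numbers: the shift along the world's x, y, z in units of 30 mm (1.0 is 30 mm), then the turn, a rotation vector about the world's x, y, z in rad. In form: [[[dx, dy, dz], [wx, wy, wz]], ...]. A call has 1 to 10 rows; each row is the pose to reach, as a shift and turn from the pose commanded when the call began; what a row does not reach only later rows make up. A row lasts 1/8 s, in which the tool goes at most 62.5 mm and 10.7 degrees, less where a joint would pass 70% of its speed; a pose out of reach is approached as far as the arm can. A call with a gripper value outside its range is refused whole. "fingers" is the closure, from 0 (fully open) to 1 (shut), set as the call begins (left out, the last holds). The fingers move at their own pace and stop on an object; "squeeze" is the grip in N (left out, the last holds). Time passes only in rows, so rows that repeat a pose let the fingers close. It gives the time, the measured TCP pose, the force, the opening and the grip force at its end, in the units of the state.
- sense(): the state, without advancing time (a new reading comes with each control period).
- snapshot(name): name is "scene" or "side" or "wrist"; returns a dict with "img" (400x640x3 uint8, red, green, blue), "K" (3x3 intrinsics, pixels), "pose" (4x4, takes a point from camera to world coordinates). Camera axes: x right, y up, looking along -z (the intrinsics and any distortion apply to the point x, -y, -z); pixel columns grow to the right and rows downward; lengths in mm; the calibration is good to about 2 mm. A picture is of the moment at which its call begins. There is no depth.
- order.hand_in(): hands the job in; it is judged then, once.
Trained networks look in the newest picture that a camera, given by its name, has taken for a name from the list of things; names that differ only in an ending like _2 or _b are one class to them, and where a whole thing is asked for, a point or a joint stands for the part that bears it (a point fixed in the world has none). Each returns a list of dicts, best first, with "confidence" (0 to 1); they miss things now and then, are a little off and sometimes report something else, mostly with a low value. They report only what shows in the picture. A call takes as long as a camera call. They do not tell look-alikes from the thing itself.
- finder.find_in(label, camera): "box" ([left, top, width, height] as shares, 0 to 1, of the picture: columns of its width, rows of its height, round what is visible of it).
- finder.trace(label, camera): "mask" (400x640 bool, what is visible of it) and "box" ([left, top, width, height] as shares, 0 to 1, of the picture: columns of its width, rows of its height, round what is visible of it).
- finder.pinpoint(label, camera): "at" ([column, row] as shares, 0 to 1, of the picture: columns of its width, rows of its height: a listed point, or the origin of a listed thing).
The state is a dict: "time": time; "joint_pos": joint angles; "qd": joint speeds; "joint_efforts": joint torques, N m; "tool_pos": TCP position; "tcp_rot": TCP orientation; "ft_force": force on the tool from outside, world axes, zero at the start; "wrist_torque": the same for the moment, N m; "finger_gap": finger opening in mm; "grip_force": force on a finger pad.
Only numpy, scipy, OpenCV 4.12 (cv2) and the standard library are available. Lean on these libraries where they do the work, as an engineer would, in place of code of your own. Each camera call takes 0.05 s, during which the arm holds its last target. There are 200 camera calls.

## Working session

There is one attempt and no reset: what is moved stays moved. The work goes in short steps, Python scripts to look and compute and a tool call to move; the robot and the scene stay as the last step left them, time stands still between calls to the robot, and variables do not carry over. Pictures are saved under pics/ and viewed, at most 10 in all, crops included, and the job is handed in when it is done.

Besides the shell and the picture viewer there is one more tool, called after "Emit:" as name(argument=value, ...) on one line, values as JSON. send_rows: Moves the arm, as the interface text tells. Its arguments: {"type":"object","properties":{"steps":{"type":"array"},"fingers":{"type":"number"},"squeeze":{"type":"number"}},"required":["steps"]}

```bash
mkdir -p pics; cat > h.py <<'E'
import numpy as np, cv2
from bench import sense, snapshot, order, finder
def ray(s,u,v,z=0):
    K,T=s["K"],s["pose"]
    p=np.linalg.inv(K)@[u,v,1]; d=T[:3,:3]@[p[0],-p[1],-p[2]]; o=T[:3,3]
    return o+d*(z-o[2])/d[2]
def save(n,im): cv2.imwrite("pics/"+n,im[...,::-1])
E
python3 - <<'E'
from h import *
ims=[]
for c in["scene","side"]:
    s=snapshot(c); save(c+"0.png",s["img"])
    print(c,s["pose"][:3,3].round(), [k for k in s])
    for l,z in[("slip_stone",13),("blue_stone",25),("row_wedge",15)]:
        for r in finder.trace(l,c)[:5]:
            m=r["mask"].astype(np.uint8); v,u=np.nonzero(m)
            P=np.array([ray(s,a,b,z)[:2] for a,b in zip(u,v)],np.float32)
            print(l,round(r["confidence"],2),(int(u.mean()),int(v.mean())),[np.round(x) for x in cv2.minAreaRect(P)],s["img"][v,u].mean(0).round())
E
```

```text
scene [ -28. -521.  575.] ['img', 'K', 'pose']
slip_stone 0.8 (218, 183) [array([411.,  22.]), array([51., 72.]), np.float64(16.0)] [167.  52.  48.]
slip_stone 0.75 (347, 272) [array([ 368., -320.]), array([ 49., 111.]), np.float64(6.0)] [200. 110.  45.]
slip_stone 0.68 (311, 182) [array([ 532., -131.]), array([119.,  50.]), np.float64(75.0)] [121. 114. 107.]
blue_stone 0.8 (331, 174) [array([ 568., -154.]), array([169.,  68.]), np.float64(74.0)] [125. 127. 125.]
row_wedge 0.86 (355, 171) [array([ 621., -187.]), array([108.,  40.]), np.float64(70.0)] [180. 153. 123.]
side [ 461. -612.  770.] ['img', 'K', 'pose']
slip_stone 0.85 (263, 272) [array([ 372., -321.]), array([ 43., 115.]), np.float64(5.0)] [196. 105.  28.]
slip_stone 0.83 (331, 187) [array([ 534., -131.]), array([115.,  39.]), np.float64(75.0)] [121. 114. 102.]
slip_stone 0.57 (280, 146) [array([421.,   2.]), array([ 42., 115.]), np.float64(16.0)] [161.  51.  44.]
blue_stone 0.78 (350, 192) [array([ 575., -154.]), array([159.,  50.]), np.float64(75.0)] [126. 128. 121.]
row_wedge 0.81 (368, 202) [array([ 613., -179.]), array([108.,  41.]), np.float64(76.0)] [169. 143. 110.]
```

View pics/scene0.png

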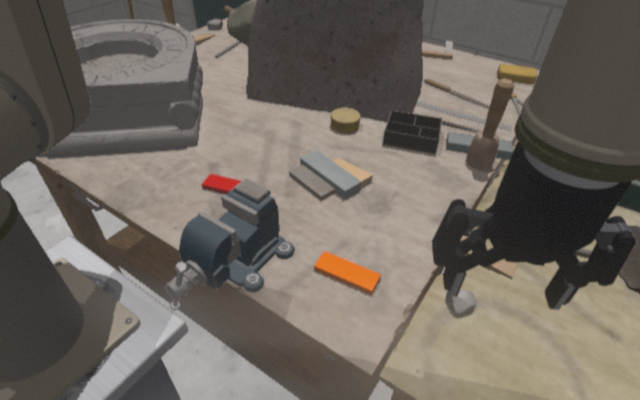

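View pics/side0.png

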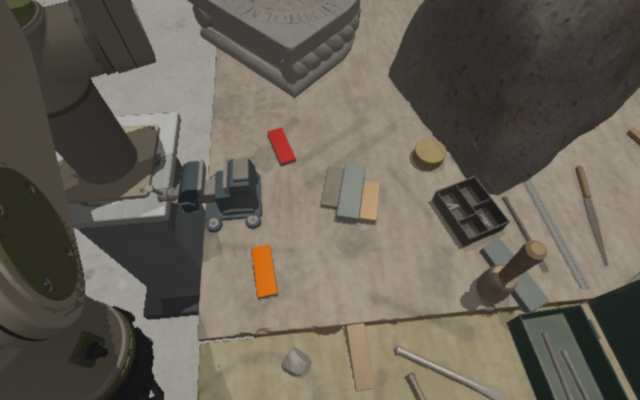

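The side view shows the row: slip stone (331,187), blue-grey stone (350,192), wedge (368,202). The look-alikes are a red bar (281,146), an orange bar (264,272), a lone blue stone (515,275) and a lone wedge (360,355). I choose the grey bar at (331,187) because it touches the blue-grey stone.

```bash
python3 - <<'E'
from h import *
s=snapshot("side"); im=s["img"][110:260,250:450]; save("crop1.png",cv2.resize(im,None,fx=4,fy=4,interpolation=cv2.INTER_CUBIC))
for p in[(295,95),(390,75),(500,190),(360,65),(443,205),(413,153),(262,215),(262,160),(260,338)]: print(p,ray(s,*p).round())
st=sense(); print({k:st[k] for k in("tool_pos","tcp_rot","joint_pos","finger_gap","time","ft_force")})
E
```

```text
(295, 95) [468. 189.   0.]
(390, 75) [748. 244.   0.]
(500, 190) [ 932. -171.    0.]
(360, 65) [667. 295.   0.]
(443, 205) [ 786. -198.    0.]
(413, 153) [750. -42.   0.]
(262, 215) [ 369. -183.    0.]
(262, 160) [372. -28.   0.]
(260, 338) [ 361. -450.    0.]
{'tool_pos': array([ 266.27153442, -537.64728277,  231.23601667]), 'tcp_rot': array([-1.79995009e+02,  1.81675166e-03,  2.63465992e+01]), 'joint_pos': array([-6.85470055e+01,  7.47207912e+00,  8.52726645e+01, -2.23847667e-03,
        8.72600745e+01, -4.89349755e+00]), 'finger_gap': 85.24364922610181, 'time': 0.45, 'ft_force': array([-0.13987937, -0.52974085, -0.09386548])}
```

View pics/crop1.png

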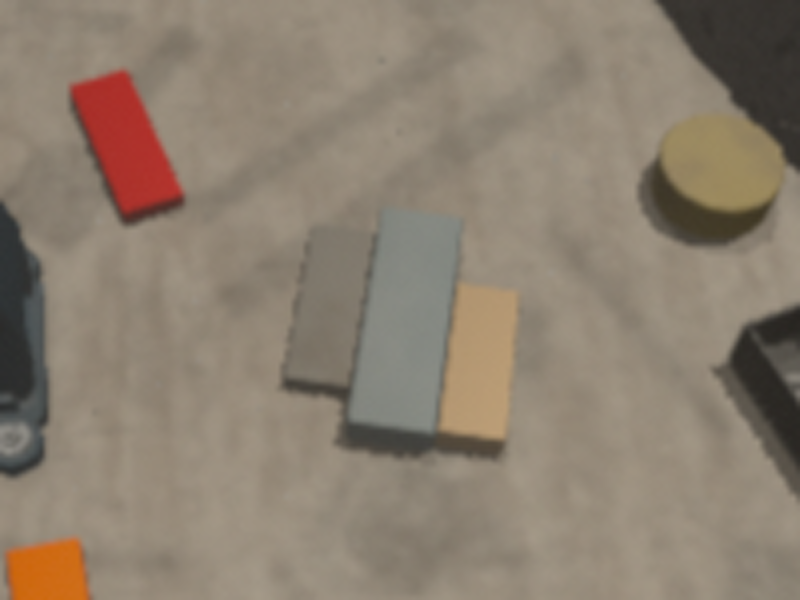

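The crop shows the grey bar (330,305) tight against the blue-grey stone (405,320), with the wedge (480,360) on the far side. The plan is to push toward +y. First I raise the arm, cross, turn so the closing line lies along the row, and shut the fingers.

Emit:
send_rows(steps=[[[0,0,1.5],[0,0,0]],[[0,0,3],[0,0,0]],[[0,0,4.4],[0,0,-0.05]],[[1,1.3,4.4],[0,0,-0.15]],[[2.2,2.9,4.4],[0,0,-0.25]],[[3.4,4.5,4.4],[0,0,-0.35]],[[4.6,6.1,4.4],[0,0,-0.45]],[[5.8,7.6,4.4],[0,0,-0.55]],[[7,9.1,4.4],[0,0,-0.65]],[[8.1,10.6,4.4],[0,0,-0.72]]], fingers=1)

```text
time: 1.7
tool_pos: [510.3, -218.0, 363.5]
tcp_rot: [180.0, -0.0, -15.1]
ft_force: [-0.7, -0.7, 0.7]
finger_gap: -0.0
grip_force: 0.0
```

```bash
python3 - <<'E'
from h import *
st=sense(); print(st["tool_pos"],st["tcp_rot"],st["finger_gap"],st["time"])
for c in["wrist","side"]:
    s=snapshot(c); save(c+"2.png",s["img"])
    for l,z in[("slip_stone",13),("blue_stone",25),("row_wedge",15)]:
        for r in finder.trace(l,c)[:3]:
            m=r["mask"].astype(np.uint8); v,u=np.nonzero(m)
            P=np.array([ray(s,a,b,z)[:2] for a,b in zip(u,v)],np.float32)
            print(c,l,round(r["confidence"],2),(int(u.mean()),int(v.mean())),[np.round(x) for x in cv2.minAreaRect(P)])
E
```

```text
[ 510.25916454 -218.01961151  363.47046718] [ 1.79991375e+02 -3.17715053e-02 -1.50630890e+01] -0.008706424886708487 1.7
wrist slip_stone 0.98 (411, 221) [array([ 375., -317.]), array([ 44., 110.]), np.float64(6.0)]
wrist slip_stone 0.76 (199, 243) [array([423.,   4.]), array([ 43., 115.]), np.float64(16.0)]
wrist slip_stone 0.72 (257, 150) [array([ 537., -127.]), array([111.,  40.]), np.float64(75.0)]
wrist blue_stone 0.74 (260, 117) [array([ 577., -148.]), array([147.,  50.]), np.float64(74.0)]
wrist row_wedge 0.88 (271, 83) [array([ 616., -174.]), array([109.,  38.]), np.float64(75.0)]
side slip_stone 0.96 (280, 146) [array([421.,   2.]), array([ 42., 117.]), np.float64(17.0)]
side slip_stone 0.84 (263, 271) [array([ 371., -320.]), array([ 41., 112.]), np.float64(6.0)]
side slip_stone 0.69 (331, 187) [array([ 535., -132.]), array([115.,  39.]), np.float64(75.0)]
side blue_stone 0.65 (350, 193) [array([ 575., -155.]), array([162.,  53.]), np.float64(75.0)]
side row_wedge 0.82 (369, 201) [array([ 614., -179.]), array([107.,  41.]), np.float64(74.0)]
```

View pics/wrist2.png

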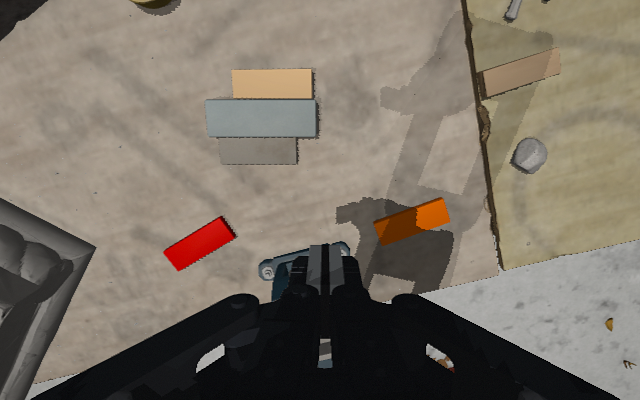

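In the wrist view the slip stone is at (257,150), blue-grey at (260,117) and wedge at (271,83). This agrees with the side camera to about 4 mm. I go straight down behind the slip's −y end.

Emit:
send_rows(steps=[[[0,0,-1.5],[0,0,0]],[[0,0,-3.3],[0,0,0]],[[0,0,-5.1],[0,0,0]],[[0,0,-6.9],[0,0,0]],[[0,0,-8.7],[0,0,0]],[[0,0,-10],[0,0,0]],[[0,0,-10.9],[0,0,0]],[[0,0,-11.4],[0,0,0]],[[0,0,-11.7],[0,0,0]],[[0,0,-11.9],[0,0,0]]])

```text
time: 3.35
tool_pos: [509.9, -220.3, 6.9]
tcp_rot: [180.0, -0.1, -14.9]
ft_force: [0.5, 0.6, 0.7]
finger_gap: 0.0
grip_force: 0.0
```

```bash
python3 - <<'E'
from h import *
st=sense(); print(st["tool_pos"],st["ft_force"])
a=snapshot("side")["img"][120:270,260:460]; b=snapshot("wrist")["img"]
save("c3.png",np.vstack([cv2.resize(a,(400,300)),cv2.resize(b,(400,250))]))
E
```

```text
[ 509.85760378 -220.34276705    6.86208592] [0.53946383 0.55255016 0.71472426]
```

View pics/c3.png

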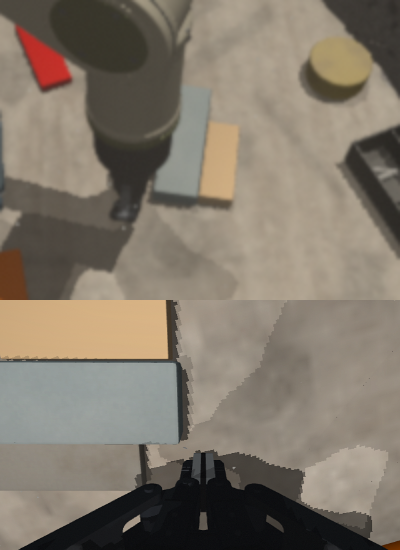

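In the wrist half of the picture, the shut fingers (200,467) stand in line with the slip stone (70,467) and clear of its end and of the blue-grey stone. I start the push along the row at an even pace.

Emit:
send_rows(steps=[[[0.1,0.37,0],[0,0,0]],[[0.2,0.75,0],[0,0,0]],[[0.3,1.12,0],[0,0,0]],[[0.4,1.5,0],[0,0,0]],[[0.5,1.87,0],[0,0,0]],[[0.6,2.25,0],[0,0,0]],[[0.7,2.62,0],[0,0,0]],[[0.8,2.99,0],[0,0,0]],[[0.85,3.2,0],[0,0,0]],[[0.85,3.2,0],[0,0,0]]])

```text
time: 4.7
tool_pos: [535.3, -122.7, 6.5]
tcp_rot: [-179.9, -0.0, -14.9]
ft_force: [1.5, 3.0, 5.5]
finger_gap: -0.3
grip_force: 2.5
```

```bash
cat > look.py <<'E'
from h import *
import sys
st=sense(); print(st["tool_pos"],st["ft_force"])
for c in["wrist","side","scene"]:
    s=snapshot(c); save(c+sys.argv[1]+".png",s["img"])
    for l,z in[("slip_stone",13),("blue_stone",25),("row_wedge",15)]:
        for r in finder.trace(l,c)[:3]:
            m=r["mask"].astype(np.uint8); v,u=np.nonzero(m)
            P=np.array([ray(s,a,b,z)[:2] for a,b in zip(u,v)],np.float32)
            print(c,l,round(r["confidence"],2),(int(u.mean()),int(v.mean())),[np.round(x) for x in cv2.minAreaRect(P)])
E
python3 look.py 4
```

```text
[ 535.28570126 -122.72027408    6.50275365] [1.53523627 2.99100375 5.51048436]
wrist slip_stone 0.68 (168, 260) [array([555., -66.]), array([109.,  42.]), np.float64(75.0)]
wrist blue_stone 0.82 (356, 162) [array([ 578., -147.]), array([147.,  49.]), np.float64(75.0)]
wrist row_wedge 0.78 (403, 46) [array([ 613., -173.]), array([110.,  32.]), np.float64(75.0)]
side slip_stone 0.75 (263, 271) [array([ 372., -320.]), array([ 43., 113.]), np.float64(6.0)]
side slip_stone 0.67 (280, 146) [array([420.,   3.]), array([ 44., 118.]), np.float64(16.0)]
side slip_stone 0.42 (340, 175) [array([ 557., -100.]), array([60., 11.]), np.float64(75.0)]
side blue_stone 0.69 (350, 193) [array([ 575., -155.]), array([161.,  53.]), np.float64(74.0)]
side row_wedge 0.72 (368, 202) [array([ 613., -181.]), array([111.,  39.]), np.float64(76.0)]
scene slip_stone 0.8 (219, 183) [array([412.,  22.]), array([48., 72.]), np.float64(18.0)]
scene slip_stone 0.68 (289, 166) [array([549., -69.]), array([121.,  50.]), np.float64(76.0)]
scene blue_stone 0.96 (339, 180) [array([ 558., -183.]), array([105.,  67.]), np.float64(75.0)]
scene row_wedge 0.64 (354, 171) [array([ 620., -185.]), array([109.,  39.]), np.float64(70.0)]
```

View pics/wrist4.png

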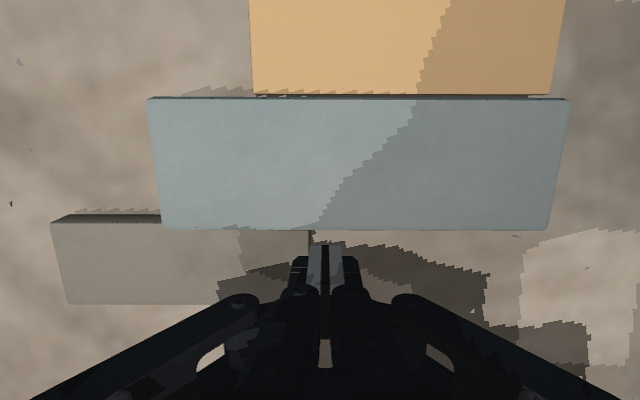

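The wrist view shows the slip stone (168,260) sliding straight at 75°, with the blue-grey stone (356,162) and the wedge unmoved. About 110 mm remain.

Emit:
send_rows(steps=[[[0.11,0.4,0],[0,0,0]],[[0.22,0.81,0],[0,0,0]],[[0.33,1.22,0],[0,0,0]],[[0.44,1.64,0],[0,0,0]],[[0.55,2.06,0],[0,0,0]],[[0.66,2.48,0],[0,0,0]],[[0.77,2.9,0],[0,0,0]],[[0.87,3.25,0],[0,0,0]],[[0.92,3.43,0],[0,0,0]],[[0.94,3.52,0],[0,0,0]]])

```text
time: 6.55
tool_pos: [563.1, -18.9, 6.5]
tcp_rot: [179.9, -0.0, -14.9]
ft_force: [-1.6, -5.8, 6.2]
finger_gap: -0.3
grip_force: 5.0
```

```bash
python3 look.py 5 | grep -v scene
```

```text
[563.08558355 -18.85414793   6.52752121] [-1.55505776 -5.83647247  6.20462413]
wrist slip_stone 0.96 (176, 256) [array([583.,  37.]), array([109.,  42.]), np.float64(75.0)]
wrist blue_stone 0.86 (534, 163) [array([ 589., -108.]), array([83., 49.]), np.float64(75.0)]
wrist row_wedge 0.66 (581, 47) [array([ 624., -133.]), array([45., 31.]), np.float64(75.0)]
side slip_stone 0.76 (280, 146) [array([420.,   2.]), array([ 41., 115.]), np.float64(14.0)]
side slip_stone 0.56 (263, 272) [array([ 371., -321.]), array([ 41., 113.]), np.float64(6.0)]
side blue_stone 0.6 (350, 193) [array([ 575., -155.]), array([162.,  51.]), np.float64(75.0)]
side row_wedge 0.84 (369, 202) [array([ 615., -180.]), array([112.,  41.]), np.float64(76.0)]
```

The slip's middle is now about 182 mm from the blue-grey stone's middle, as wanted. I back off slightly, then lift clear.

Emit:
send_rows(steps=[[[-0.1,-0.3,0],[0,0,0]],[[-0.16,-0.6,0],[0,0,0]],[[-0.16,-0.6,0.5],[0,0,0]],[[-0.16,-0.6,1.5],[0,0,0]],[[-0.16,-0.6,3.3],[0,0,0]],[[-0.16,-0.6,5.1],[0,0,0]],[[-0.16,-0.6,6.9],[0,0,0]],[[-0.16,-0.6,8.7],[0,0,0]],[[-0.16,-0.6,10.5],[0,0,0]],[[-0.16,-0.6,11.5],[0,0,0]]])

```text
time: 8.4
tool_pos: [558.6, -36.1, 356.3]
tcp_rot: [-180.0, -0.3, -14.9]
ft_force: [-0.8, 0.1, -0.8]
finger_gap: 0.1
grip_force: 0.0
```

```bash
python3 look.py 6
```

```text
[558.55487428 -36.14186851 356.28351501] [-0.78957991  0.10598955 -0.8153041 ]
wrist slip_stone 0.91 (268, 150) [array([582.,  39.]), array([109.,  39.]), np.float64(75.0)]
wrist slip_stone 0.78 (324, 239) [array([425.,   7.]), array([ 43., 107.]), np.float64(15.0)]
wrist slip_stone 0.71 (537, 223) [array([ 376., -314.]), array([ 45., 112.]), np.float64(6.0)]
wrist blue_stone 0.6 (399, 118) [array([ 578., -145.]), array([151.,  52.]), np.float64(74.0)]
wrist row_wedge 0.75 (411, 84) [array([ 618., -172.]), array([113.,  38.]), np.float64(75.0)]
side slip_stone 0.76 (263, 272) [array([ 371., -320.]), array([ 40., 111.]), np.float64(7.0)]
side slip_stone 0.63 (280, 146) [array([420.,   2.]), array([ 43., 120.]), np.float64(16.0)]
side blue_stone 0.57 (350, 192) [array([ 574., -155.]), array([161.,  51.]), np.float64(76.0)]
side row_wedge 0.7 (368, 203) [array([ 613., -181.]), array([110.,  41.]), np.float64(77.0)]
scene slip_stone 0.73 (347, 272) [array([ 368., -321.]), array([ 48., 112.]), np.float64(6.0)]
scene slip_stone 0.69 (265, 147) [array([575.,  33.]), array([120.,  47.]), np.float64(74.0)]
scene slip_stone 0.6 (218, 183) [array([411.,  23.]), array([53., 71.]), np.float64(13.0)]
scene blue_stone 0.81 (330, 174) [array([ 566., -155.]), array([167.,  68.]), np.float64(75.0)]
scene row_wedge 0.75 (354, 171) [array([ 619., -186.]), array([111.,  42.]), np.float64(68.0)]
```

View pics/wrist6.png

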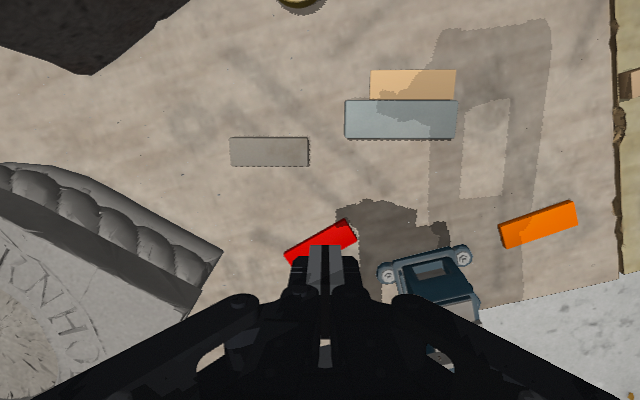

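The slip stone (268,150) lies free with about a 50 mm gap (offset about 180 mm). The blue-grey stone (399,118) and wedge (411,84) are where they were, so I hand in.

```bash
python3 -c "
from bench import order
print(order.hand_in())"
```

```text
the job is handed in; nothing more can be done
None
```

The job is handed in: the slip stone was pushed out flat along the bench and sits about 50 mm past the end of the blue-grey stone, whose measured position, like the wedge's, had not changed; no verdict was returned.

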